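Switch on the jigger at its guarded toggle

ROBOT

A 7-joint arm with a two-finger parallel gripper is mounted at the origin on a cart in front of the work surface, level with it; the furniture and walls round the work are solid. World frame = base frame: x ahead of the robot, y to its left, z up, the work surface at z = 0. Lengths are in m, angles in degrees, forces in N, time in s.
With the tool pointing down it reaches from about 0.425 to 0.875 m from the base axis. Payload 4.7 kg.
Tool frame: the origin (TCP) lies at the very end of the fingers, on their centre line; the grasp point (between the pads) lies 19 mm behind it (r.grasp_offset is the y of the grasp point in the tool frame, in m); y points along the fingers, x is the direction in which the jaws open and shut, and the axes are right-handed (so a half turn about y gives the same grasp; the last joint's range is limited). The gripper opens to 87 mm and grips with 3 to 60 N. Pads are 19 mm wide; open, the fingers measure 117 mm over their backs; the gripper's body (75 mm by 190 mm) begins 51 mm behind the grasp point.
Start: joints at [-74.708, 18.392, -4.016, 83.108, 1.295, 78.541, -3.26], TCP at [0.163, 0.629, 0.188] pointing down, gripper open.
Joint ranges: [-163.93, 163.93], [-17.29, 119.83], [-79.2, 71.16], [3.27, 140.29], [-89.18, 269.18], [5.43, 117.66], [-154.24, 154.24]. Speed limits (degrees/s): [147.25, 147.25, 180, 180, 180, 180, 180].

INTERFACE

Orientations are given as a 3x3 rotation matrix whose columns are the frame's x, y, z axes.
In Python, from cell import sensors, read_camera, r, spotter gives the robot as it stands.
- The arm moves only by the tool step_arm, never from a script. Its argument "commands" is a list that holds one entry, the list of rows, each a list of 6 numbers: the shift along the tool's x, y, z in m, then the turn, a rotation vector about the tool's x, y, z in rad. A call has 1 to 12 rows; each row is the pose to reach, as a shift and turn from the pose measured when the call began, along the tool's axes at that moment; what a row does not reach only later rows make up. A row lasts 1/10 s, in which the tool goes at most 50 mm and 8.59 degrees, less where a joint would pass 70% of its speed; a pose out of reach is approached as far as the arm can. A call with a gripper value outside its range is refused whole. "fingers" is the gripper's target within -1 to 1 (shut at 1, half-way at 0, fully open at -1), set as the call begins (left out, the last holds). The fingers move at their own pace and stop on an object; "squeeze" is the grip in N (left out, the last holds). Time passes only in rows, so rows that repeat a pose let the fingers close. It gives the time, the measured TCP pose, the force and the opening at its end, in the units of the state.
- sensors.sense(): the state, without advancing time (a new reading comes with each control period).
- read_camera(name): name is "side" or "top"; returns a dict with "frame" (420x560x3 uint8, red, green, blue), "intrinsics" (3x3 intrinsics, pixels), "distortion" ([k1, k2, p1, p2, k3] as OpenCV has them; the pictures are not rectified), "extrinsics" (4x4, takes a point from camera to world coordinates). Camera axes: x right, y up, looking along -z (the intrinsics and any distortion apply to the point x, -y, -z); pixel columns grow to the right and rows downward; lengths in m; the calibration is good to about 2 mm. A picture is of the moment at which its call begins. There is no depth.
- r.finish_job(): hands the job in, once; it reports no verdict.
Trained networks look in a picture, given as the dict that the camera call returned (one of the last four; its "shot" number tells which), for a name from the list of things; names that differ only in an ending like _2 or _b are one class to them, and where a whole thing is asked for, a point or a joint stands for the part that bears it (a point fixed in the world has none). Each returns a list of dicts, best first, with "conf" (0 to 1); they miss things now and then, are a little off and sometimes report something else, mostly with a low value. They report only what shows in the picture. A call takes as long as a camera call.
- spotter.spot_in(thing, picture): "centre" ([x, y, z] in m, in world coordinates, good to about 4 mm: the middle of the surface that is visible of it).
- spotter.mark_of(thing, picture): "centre" ([x, y, z] in m, in world coordinates, good to about 4 mm: a listed point, or the origin of a listed thing).
The state is a dict: "time": time; "joint_positions": joint angles; "qd": joint speeds; "tau": joint torques, N m; "eef_pos": TCP position; "eef_rot": TCP orientation; "wrist_force": force on the tool from outside, world axes, zero at the start; "ft_torque": the same for the moment, N m; "finger_gap": finger opening in m.
Only numpy, scipy, OpenCV 4.12 (cv2) and the standard library are available. Lean on these libraries where they do the work, as an engineer would, in place of code of your own. Each camera call takes 0.05 s, during which the arm holds its last target.

TASK

One of the two grey switch boxes on the table has a hinged metal guard over its toggle: switch the jigger on there. With your fingertips lift the guard by its lip and, while it rests on the back of your fingers, push the toggle beneath it right over to the far side, then draw back and let the guard drop shut. Grip nothing, and leave the bare toggle on the other box and the small things lying about as they are.

Things in the scene. Friction and masses are not known exactly. Their poses are not given: they have to be found in the camera images.
- station: Guarded switch box: grey painted metal, 154 x 104 mm, fixed to the table, left or right of the other box, yaw varies. Origin at the centre of its underside; x points away from the robot towards the guard's hinge, y left, z up. Flat cover at z = 50 mm. Toggle's pivot at x = 0, y = 0, z = 52 mm; guard's hinge at x = 45, z = 58 mm.
- guard_lip (a point): Middle of the free front edge of the guard's lip, on the robot's side; moves with the guard. Shut, it is at x = -29, y = 0, z = 78 mm in the box's frame, the gap below it open to the front. The lip, 64 mm wide, 2.4 mm thick, slopes 23 degrees down to the hood's front wall 10 mm behind, whose lower edge is 73 mm above the table (23 mm over the cover).
- guard_hinge (a point): Middle of the guard's hinge axis, which runs along the box's y at its far side, 58 mm above the table, 77 mm from the lip's edge. The guard is a plain aluminium hood, 76 mm wide with cheeks (72 mm inside), its flat top 103 mm above the table when shut.
- guard (a joint): Angle of the guard, rad: 0 shut, grows as the lip rises, stop at 1.1. Spring and weight shut it from any angle (about 1 N at the lip). A closed finger tip leaning 30 to 45 degrees forward goes under the lip. Let the lip ride within 35 mm of the finger's end and push the toggle near its knob: a step farther up a finger that meets the lip presses the guard shut and jams.
- toggle_knob (a point): Centre of the thick end of the steel toggle bat beneath the guard, 40 mm from its pivot; the bat is 12 mm thick there and ends 6 mm beyond. At the start it leans to the robot's side (this point at x = -10, z = 91 mm in the box's frame); switched on, it leans as far to the other side (x = 10 mm, z = 91 mm).
- toggle (a joint): Angle of the guarded toggle, rad: 0 off (leaning to the robot's side), 0.5 fully on (leaning away from it). It stays where it is left (stiff friction, about 1.3 N at the knob), so push it to its stop.
- bare_station: The other grey switch box, same box and same toggle but no guard; fixed to the table. Origin and axes as for the guarded box. To be left alone.
- bare_toggle (a joint): Angle of the toggle on the other box, rad; 0 at the start, must stay there.
- bolt: Loose M12 bolt standing on its head, 20 x 20 x 49 mm, origin at its underside. Bystander.
- clay: Loose grey lump of clay, 39 x 66 x 26 mm, origin at its underside. Bystander.
- spanner: Loose open-ended spanner lying flat, 28 x 180 x 8 mm, its length along its y, origin at its underside. Bystander.
- kidney: Loose red rubber kidney (scraper), 29 x 96 x 8 mm, lying flat, origin at its underside. Bystander.

How it is judged (in metres and radians):
On the way, in this order (a step that is already met when the one before it is completed fails the run):
1. the guard is lifted while the toggle is still off (value of joint guard above 0.2 rad and value of joint toggle below 0.25 rad), for 0.1 s.
2. the toggle is over to the far side while the guard is still up on the fingers (value of joint guard above 0.2 rad and value of joint toggle above 0.4 rad and contact force between any of the fingers, the arm and guard above 0.05 N), for 0.1 s.
At the end, for the whole second after the job is handed in: The guard is shut (within 0.06 rad), the toggle under it is over to the far side (above 0.4 of 0.5 rad), the other box's toggle is still off (below 0.1 rad), and the bolt, clay, spanner and kidney are within 20 mm of where they were (value of joint guard below 0.06 rad and value of joint toggle above 0.4 rad and value of joint bare_toggle below 0.1 rad and distance of each of bolt, clay, spanner, kidney from where it was at the start of the episode below 0.02 m); the robot touches nothing.
It fails at once if the bare toggle on the other box is pushed (value of joint bare_toggle above 0.1 rad).
It fails at once if the toggle is gripped (its knob between the finger pads) (distance between the grasp point and toggle_knob below 0.006 m).
It fails at once if the guard is gripped (its lip between the finger pads) (distance between the grasp point and guard_lip below 0.006 m).
It fails at once if the bolt, clay, spanner or kidney is lifted or pushed away (distance of any of bolt, clay, spanner, kidney from where it was at the start of the episode above 0.02 m).
It also fails if it takes over 35 s, if anything falls off the work surface, if the arm or the gripper's body presses on something with over 40 N, if the wrist force passes 120 N, or if a joint passes its speed limit or range.

## Working session

There is one attempt and no reset: what is moved stays moved. The work goes in short steps, Python scripts to look and compute and a tool call to move; the robot and the scene stay as the last step left them, time stands still between calls to the robot, and variables do not carry over. Pictures are saved under pics/ and viewed, and the job is handed in when it is done.

Besides the shell and the picture viewer there is one more tool, called after "Request:" as a command line: name --argument value ..., lists and objects as JSON in quotes. step_arm: Moves the arm, as the interface text tells. Its arguments: {"type":"object","properties":{"commands":{"type":"array","items":{"type":"array","items":{"type":"array","items":{"type":"number"}}}},"fingers":{"type":"number"},"squeeze":{"type":"number"}},"required":["commands"]}

```bash
mkdir -p pics; ls; cat > look.py <<'E'
import cv2,sys
from cell import sensors, read_camera, r, spotter
def snap(cam,name):
    p=read_camera(cam); cv2.imwrite(f'pics/{name}.png',p['frame'][:,:,::-1]); return p
E
python3 - <<'E'
from look import *
import numpy as np
np.set_printoptions(precision=4,suppress=True)
for c in ['top','side']:
    p=snap(c,c+'0'); print(c,np.array(p['extrinsics']))
    for t in ['station','guard_lip','guard_hinge','toggle_knob','bare_station','bolt','clay','spanner','kidney']:
        print(t,[(np.round(d['centre'],4).tolist(),round(d['conf'],2)) for d in spotter.mark_of(t,p)][:3])
s=sensors.sense(); print(s['time'],s['eef_pos'],s['eef_rot'],s['finger_gap'],r.grasp_offset)
E
```

```text
pics
top [[-0.0271  0.9897 -0.1403  0.4042]
 [-0.9996 -0.0275 -0.0008 -0.1082]
 [-0.0046  0.1402  0.9901  0.9653]
 [ 0.      0.      0.      1.    ]]
station [([0.6063, -0.2459, 0.0599], 0.71), ([0.5601, -0.2452, -0.0018], 0.59)]
guard_lip [([0.53, -0.2442, 0.0763], 0.8)]
guard_hinge [([0.6072, -0.2447, 0.0544], 0.68)]
toggle_knob []
bare_station [([0.607, 0.0346, 0.0005], 0.66)]
bolt [([0.5388, -0.1163, 0.0005], 0.46)]
clay [([0.4006, -0.1498, 0.0014], 0.76)]
spanner [([0.515, -0.4058, 0.0052], 0.8)]
kidney [([0.4393, 0.1635, -0.0005], 0.57)]
side [[ 0.9106  0.2366 -0.3388  0.1243]
 [-0.4132  0.521  -0.7469 -0.9223]
 [-0.0003  0.8201  0.5722  0.7379]
 [ 0.      0.      0.      1.    ]]
station [([0.5625, -0.2439, 0.0004], 0.75)]
guard_lip [([0.5299, -0.2491, 0.0752], 0.92)]
guard_hinge [([0.6076, -0.2463, 0.0601], 0.87)]
toggle_knob [([0.4379, 0.1583, 0.002], 0.59)]
bare_station [([0.6126, 0.034, -0.0017], 0.67), ([0.4407, 0.1596, 0.0033], 0.56)]
bolt [([0.5361, -0.1198, -0.0004], 0.41)]
clay [([0.3982, -0.1515, -0.0012], 0.76), ([0.6084, 0.0317, -0.003], 0.49)]
spanner [([0.5134, -0.4028, -0.0007], 0.69)]
kidney [([0.4392, 0.158, 0.0051], 0.69), ([0.5308, -0.2487, 0.0717], 0.26)]
1.0 [0.1626 0.6294 0.1877] [[ 0.2501  0.     -0.9682]
 [ 0.9682  0.0001  0.2501]
 [ 0.0001 -1.     -0.    ]] 0.08720326527186517 -0.0187
```

View pics/top0.png

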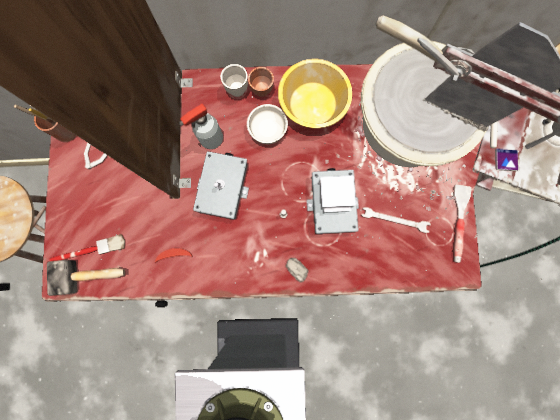

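View pics/side0.png

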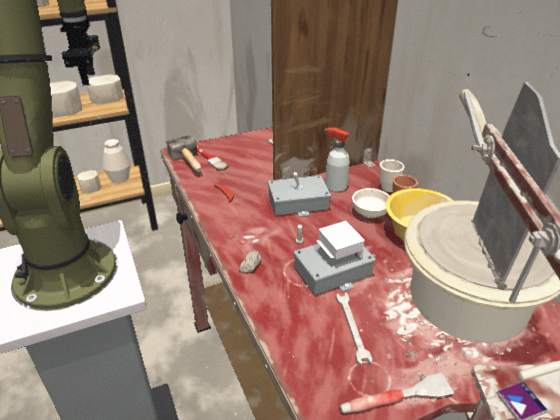

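```bash
python3 - <<'E'
from look import *
import numpy as np
np.set_printoptions(precision=4,suppress=True)
P={}
for c in ['top','side']:
    p=read_camera(c); f=p['frame']; P[c]={k:np.array(p[k]) for k in('intrinsics','distortion','extrinsics')}
    np.savez(c+'_cal.npz',**P[c])
    y,x=((140,260) if c=='top' else (200,270))
    cv2.imwrite(f'pics/{c}_crop.png',cv2.resize(f[y:y+120,x:x+140,::-1],None,fx=5,fy=5,interpolation=cv2.INTER_CUBIC))
def unp(c,uv,z):
    q=P[c]; u=cv2.undistortPoints(np.array([[uv]],float),q['intrinsics'],q['distortion'])[0,0]
    E=q['extrinsics']; d=E[:3,:3]@np.array([u[0],-u[1],-1]); o=E[:3,3]
    return o+d*(z-o[2])/d[2]
for uv in [(175,195),(180,190),(180,70)]: print(uv,unp('top',uv,0))
for uv in [(275,175)]: print(uv,unp('side',uv,0))
E
```

```text
(175, 195) [0.5935 0.1594 0.    ]
(180, 190) [0.6064 0.1464 0.    ]
(180, 70) [ 0.9442  0.1523 -0.    ]
(275, 175) [0.6088 0.1936 0.    ]
```

View pics/top_crop.png

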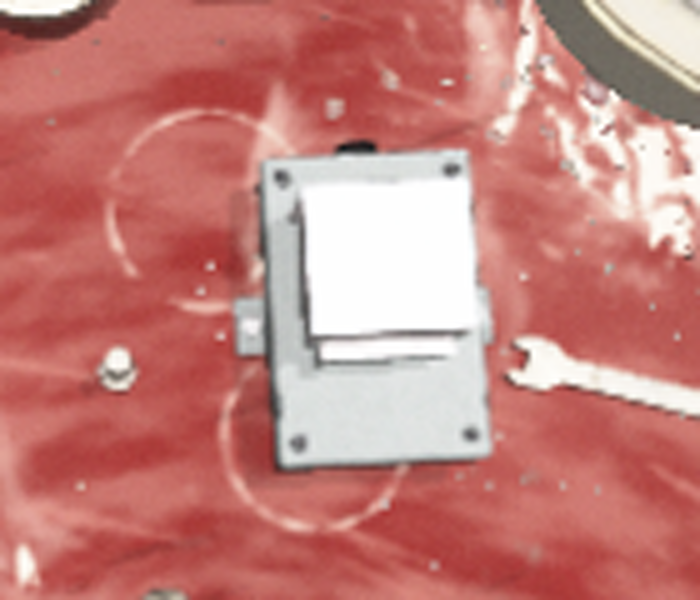

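View pics/side_crop.png

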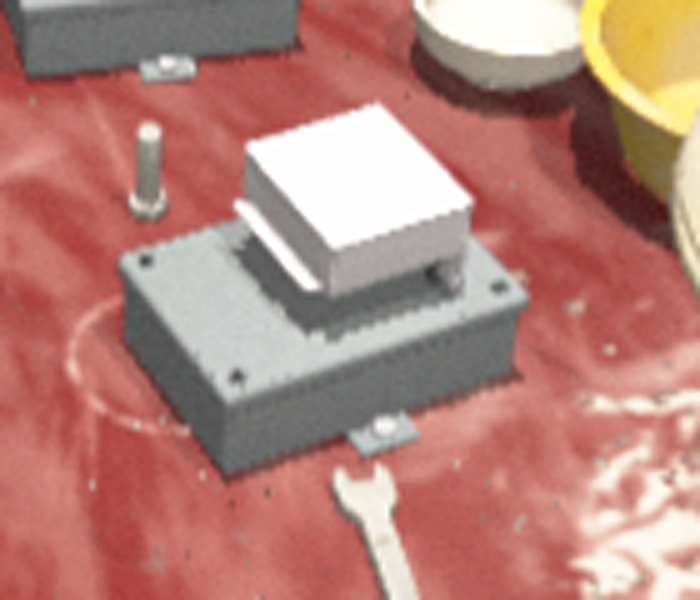

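The top crop shows the guarded box with cover screws at crop px (282,178), (452,170), (298,444), (472,433), and the lip in front at about (390,345). Next: box pose from the screws and lip.

```bash
python3 - <<'E'
import numpy as np,cv2
np.set_printoptions(precision=4,suppress=True)
def unp(c,uv,z):
    q=np.load(c+'_cal.npz'); u=cv2.undistortPoints(np.array([[uv]],float),q['intrinsics'],q['distortion'])[0,0]
    E=q['extrinsics']; d=E[:3,:3]@np.array([u[0],-u[1],-1]); o=E[:3,3]
    return o+d*(z-o[2])/d[2]
def rep(c,off,pts,z):
    W=[unp(c,((x+.5)/5-.5+off[0],(y+.5)/5-.5+off[1]),z) for x,y in pts]; W=np.array(W);print(W); return W
W=rep('top',(260,140),[(282,178),(452,170),(298,444),(472,433)],.051)
print('ctr',W.mean(0))
d=W[0]-W[2]+W[1]-W[3];print('yaw',np.degrees(np.arctan2(d[1],d[0])))
d=W[0]-W[1]+W[2]-W[3];print('yaw',np.degrees(np.arctan2(-d[0],d[1])))
W=rep('top',(260,140),[(263,157),(467,151),(280,467),(492,459)],.05);print('ctr',W.mean(0))
d=W[0]-W[2]+W[1]-W[3];print('yaw',np.degrees(np.arctan2(d[1],d[0])))
W=rep('side',(270,200),[(147,260),(237,377),(500,288)],.051)
d=W[2]-W[1];print('yaw',np.degrees(np.arctan2(d[1],d[0])),'ctr',(W[0]+W[2])/2)
d=W[0]-W[1];print('yaw',np.degrees(np.arctan2(-d[0],d[1])))
E
```

```text
[[ 0.6233 -0.2032  0.051 ]
 [ 0.6251 -0.2875  0.051 ]
 [ 0.4915 -0.2055  0.051 ]
 [ 0.4944 -0.2901  0.051 ]]
ctr [ 0.5586 -0.2466  0.051 ]
yaw 1.06748312449363
yaw 1.62548196769583
[[ 0.6344 -0.1944  0.05  ]
 [ 0.6348 -0.2957  0.05  ]
 [ 0.4807 -0.1965  0.05  ]
 [ 0.4816 -0.2994  0.05  ]]
ctr [ 0.5579 -0.2465  0.05  ]
yaw 1.0671912715492586
[[ 0.4915 -0.2072  0.051 ]
 [ 0.4927 -0.2906  0.051 ]
 [ 0.6248 -0.2887  0.051 ]]
yaw 0.8526988431877728 ctr [ 0.5581 -0.2479  0.051 ]
yaw 0.8469544595861853
```

```bash
cat > plan.py <<'E'
import numpy as np
from scipy.spatial.transform import Rotation as Ro, Slerp
from cell import sensors
np.set_printoptions(precision=4,suppress=True)
BO=np.array([.559,-.2465,0]); YAW=np.radians(1.0)
RB=Ro.from_euler('z',YAW).as_matrix()
def box2w(p): return BO+RB@np.array(p,float)
def w2box(p): return RB.T@(np.array(p)-BO)
def Rlean(a):
    a=np.radians(a); y=np.array([np.sin(a),0,-np.cos(a)]); x=np.array([0,1,0.]); return RB@np.column_stack([x,y,np.cross(x,y)])
def rows(wps):
    """wps: list of (pos,R,n) """
    s=sensors.sense(); p0=np.array(s['eef_pos']); R0=np.array(s['eef_rot']); p,R=p0,R0; out=[]
    for P,T,n in wps:
        sl=Slerp([0,1],Ro.from_matrix([R,T]))
        for k in range(1,n+1):
            q=p+(np.array(P)-p)*k/n; M=sl(k/n).as_matrix()
            out.append(np.r_[R0.T@(q-p0),Ro.from_matrix(R0.T@M).as_rotvec()])
        p,R=np.array(P),T
    print('['+',\n'.join(str([round(float(v),3) for v in o]) for o in out)+']')
def st():
    s=sensors.sense(); R=np.array(s['eef_rot']); b=w2box(s['eef_pos']); y=RB.T@R[:,1]
    print('t',round(s['time'],2),'box mm',b*1000,'lean',np.degrees(np.arctan2(y[0],-y[2])),'F',np.array(s['wrist_force']),'gap',s['finger_gap']); print('q',np.array(s['joint_positions']))
E
python3 - <<'E'
from plan import *
st()
rows([([.12,.46,.27],Rlean(0),4),([.36,.29,.27],Rlean(0),8)])
E
```

```text
t 1.1 box mm [-381.0402  882.6439  187.6755] lean 0.004327083245001686 F [ 0.6842  0.1278 -0.1739] gap 0.08699851647353142
q [-74.7072  18.3924  -4.017   83.1082   1.2957  78.5394  -3.2597]
[[-0.044, -0.021, -0.0, 0.0, -0.068, 0.0],
[-0.087, -0.041, -0.001, 0.0, -0.135, 0.0],
[-0.131, -0.062, -0.001, 0.0, -0.203, 0.0],
[-0.175, -0.082, -0.001, 0.0, -0.27, 0.0],
[-0.188, -0.082, -0.035, 0.0, -0.27, 0.0],
[-0.201, -0.082, -0.07, 0.0, -0.27, 0.0],
[-0.214, -0.082, -0.104, 0.0, -0.27, 0.0],
[-0.227, -0.082, -0.139, 0.0, -0.27, 0.0],
[-0.24, -0.082, -0.173, 0.0, -0.27, 0.0],
[-0.253, -0.082, -0.207, 0.0, -0.27, 0.0],
[-0.266, -0.082, -0.242, 0.0, -0.27, 0.0],
[-0.279, -0.082, -0.276, 0.0, -0.27, 0.0]]
```

Request:
step_arm --commands '[[[-0.044,-0.021,0,0,-0.068,0],[-0.087,-0.041,0,0,-0.135,0],[-0.131,-0.062,0,0,-0.2,0],[-0.175,-0.082,0,0,-0.27,0],[-0.188,-0.082,-0.035,0,-0.27,0],[-0.2,-0.082,-0.07,0,-0.27,0],[-0.214,-0.082,-0.104,0,-0.27,0],[-0.227,-0.082,-0.139,0,-0.27,0],[-0.24,-0.082,-0.173,0,-0.27,0],[-0.253,-0.082,-0.207,0,-0.27,0],[-0.266,-0.082,-0.242,0,-0.27,0],[-0.279,-0.082,-0.276,0,-0.27,0]]]' --fingers 1 --squeeze 10

```text
time: 2.3
eef_pos: [0.3613, 0.2891, 0.27]
eef_rot: [[-0.017, 0.001, -1.0], [1.0, 0.001, -0.017], [0.001, -1.0, -0.001]]
wrist_force: [-1.2, 1.2, 0.0]
finger_gap: 0.0026
```

```bash
python3 - <<'E'
from plan import *
st()
rows([([.45,.05,.27],Rlean(0),6),([.45,-.2,.27],Rlean(0),6)])
E
```

```text
t 2.3 box mm [-188.3419  538.9746  269.9967] lean 0.03989213789655635 F [-1.219   1.1622  0.0402] gap 0.0026012235680723445
q [-57.9888  -6.9499  14.5961 101.1957   1.7453  85.4731  47.3477]
[[-0.04, -0.0, -0.014, 0.0, -0.0, 0.0],
[-0.08, -0.0, -0.028, 0.0, -0.0, 0.0],
[-0.12, -0.0, -0.042, 0.0, -0.0, 0.0],
[-0.16, -0.0, -0.056, 0.0, -0.0, 0.001],
[-0.2, -0.0, -0.071, 0.001, -0.0, 0.001],
[-0.241, -0.0, -0.085, 0.001, -0.0, 0.001],
[-0.282, -0.0, -0.084, 0.001, -0.0, 0.001],
[-0.324, -0.0, -0.083, 0.001, -0.0, 0.001],
[-0.366, -0.0, -0.082, 0.001, -0.0, 0.001],
[-0.407, -0.0, -0.082, 0.001, -0.0, 0.001],
[-0.449, -0.0, -0.081, 0.001, -0.0, 0.001],
[-0.491, -0.0, -0.08, 0.001, -0.0, 0.001]]
```

Request:
step_arm --commands '[[[-0.04,0,-0.014,0,0,0],[-0.08,0,-0.028,0,0,0],[-0.12,0,-0.042,0,0,0],[-0.16,0,-0.056,0,0,0],[-0.2,0,-0.07,0,0,0],[-0.24,0,-0.085,0,0,0],[-0.282,0,-0.084,0,0,0],[-0.324,0,-0.083,0,0,0],[-0.366,0,-0.082,0,0,0],[-0.407,0,-0.082,0,0,0],[-0.449,0,-0.081,0,0,0],[-0.49,0,-0.08,0,0,0]]]'

```text
time: 3.5
eef_pos: [0.4493, -0.2013, 0.27]
eef_rot: [[-0.017, 0.002, -1.0], [1.0, 0.002, -0.017], [0.002, -1.0, -0.002]]
wrist_force: [-0.1, -0.1, -1.1]
finger_gap: 0.0006
```

```bash
python3 - <<'E'
from plan import *
st()
rows([(box2w([-.09,0,.22]),Rlean(40),8)])
E
```

```text
t 3.5 box mm [-108.8731   47.088   269.989 ] lean 0.12607694028628572 F [-0.1474 -0.1307 -1.0996] gap 0.000601950431727077
q [-37.3824  -7.6899  54.1143  98.839    6.1112  85.6197 107.0029]
[[-0.006, 0.006, -0.002, -0.087, -0.0, 0.0],
[-0.012, 0.012, -0.005, -0.174, -0.0, 0.0],
[-0.018, 0.019, -0.007, -0.261, -0.0, 0.001],
[-0.024, 0.025, -0.009, -0.348, -0.0, 0.001],
[-0.029, 0.031, -0.012, -0.435, -0.001, 0.001],
[-0.035, 0.037, -0.014, -0.522, -0.001, 0.001],
[-0.041, 0.044, -0.016, -0.609, -0.001, 0.001],
[-0.047, 0.05, -0.019, -0.696, -0.001, 0.001]]
```

Request:
step_arm --commands '[[[-0.006,0.006,-0.002,-0.087,0,0],[-0.012,0.012,-0.005,-0.174,0,0],[-0.018,0.019,-0.007,-0.26,0,0],[-0.024,0.025,-0.009,-0.348,0,0],[-0.029,0.031,-0.012,-0.435,0,0],[-0.035,0.037,-0.014,-0.522,0,0],[-0.041,0.044,-0.016,-0.61,0,0],[-0.047,0.05,-0.019,-0.7,0,0]]]'

```text
time: 4.3
eef_pos: [0.4669, -0.2294, 0.2325]
eef_rot: [[-0.046, 0.487, -0.872], [0.999, 0.043, -0.029], [0.023, -0.872, -0.489]]
wrist_force: [-0.6, 1.2, -1.5]
finger_gap: 0.0002
```

```bash
python3 - <<'E'
from plan import *
st()
from look import snap
import cv2
p=snap('side','side1')
f=p['frame'][150:290,220:400]; cv2.imwrite('pics/side1c.png',cv2.resize(f[:,:,::-1],None,fx=4,fy=4,interpolation=cv2.INTER_CUBIC))
E
```

```text
t 4.3 box mm [-91.8091  18.7505 232.455 ] lean 29.230377680400462 F [-0.6233  1.1518 -1.4702] gap 0.00022985082830852868
q [ 31.3153 -17.283    5.628  119.7363 -20.9964  56.775  137.6842]
```

View pics/side1.png

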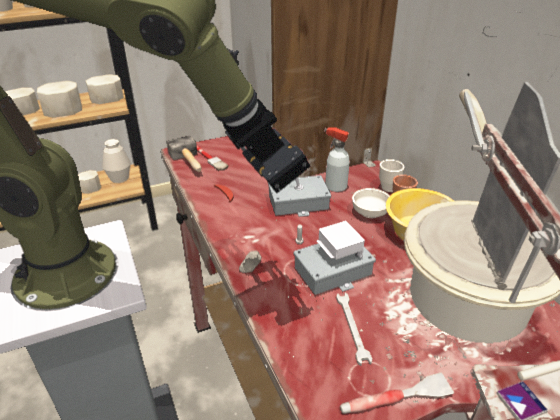

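```bash
cat >> plan.py <<'E'
def RB_(a):
    R=Rlean(a); return R@np.diag([-1,1,-1.])
E
python3 - <<'E'
from plan import *
s=sensors.sense();R0=np.array(s['eef_rot'])
print(R0.T@(box2w([-.075,0,.21])-np.array(s['eef_pos'])))
E
```

```text
[-0.014   0.0265 -0.0105]
```

Request:
step_arm --commands '[[[-0.004,0.006,-0.002,0,0.14,0],[-0.008,0.012,-0.005,0,0.28,0],[-0.012,0.018,-0.008,0,0.42,0],[-0.014,0.026,-0.01,0,0.56,0],[-0.014,0.026,-0.01,0,0.7,0],[-0.014,0.026,-0.01,0,0.84,0],[-0.014,0.026,-0.01,0,0.98,0],[-0.014,0.026,-0.01,0,1.12,0],[-0.014,0.026,-0.01,0,1.26,0],[-0.014,0.026,-0.01,0,1.4,0],[-0.014,0.026,-0.01,0,1.54,0],[-0.014,0.026,-0.01,0,1.68,0]]]'

```text
time: 5.55
eef_pos: [0.4836, -0.2471, 0.2106]
eef_rot: [[0.872, 0.484, 0.066], [-0.097, 0.039, 0.995], [0.479, -0.874, 0.08]]
wrist_force: [-0.1, -0.0, -0.5]
finger_gap: 0.0004
```

```bash
python3 - <<'E'
from plan import *
st()
rows([(box2w([-.075,0,.2]),RB_(35),12)])
E
```

```text
t 5.55 box mm [-75.3552   0.7605 210.6042] lean 29.016949534605263 F [-0.0627 -0.0165 -0.5221] gap 0.000409129992013218
q [ 43.226  -12.6822  -4.1504 118.7809 -25.3809  54.6492  45.3609]
[[-0.0, 0.001, -0.0, 0.005, 0.121, -0.008],
[-0.001, 0.002, -0.0, 0.011, 0.243, -0.017],
[-0.001, 0.002, -0.0, 0.016, 0.364, -0.025],
[-0.002, 0.003, -0.001, 0.021, 0.485, -0.034],
[-0.002, 0.004, -0.001, 0.026, 0.607, -0.042],
[-0.002, 0.005, -0.001, 0.032, 0.728, -0.05],
[-0.003, 0.005, -0.001, 0.037, 0.849, -0.059],
[-0.003, 0.006, -0.001, 0.042, 0.97, -0.067],
[-0.004, 0.007, -0.001, 0.047, 1.092, -0.075],
[-0.004, 0.008, -0.001, 0.053, 1.213, -0.084],
[-0.004, 0.009, -0.001, 0.058, 1.334, -0.092],
[-0.005, 0.009, -0.002, 0.063, 1.456, -0.101]]
```

Request:
step_arm --commands '[[[0,0.001,0,0.005,0.121,-0.008],[-0.001,0.002,0,0.011,0.243,-0.017],[-0.001,0.002,0,0.016,0.364,-0.025],[-0.002,0.003,-0.001,0.021,0.485,-0.034],[-0.002,0.004,-0.001,0.026,0.607,-0.042],[-0.002,0.005,-0.001,0.032,0.728,-0.05],[-0.003,0.005,-0.001,0.037,0.849,-0.059],[-0.003,0.006,-0.001,0.042,0.97,-0.067],[-0.004,0.007,-0.001,0.047,1.092,-0.075],[-0.004,0.008,-0.001,0.053,1.213,-0.084],[-0.004,0.009,-0.001,0.058,1.334,-0.092],[-0.005,0.009,-0.002,0.063,1.456,-0.1]]]'

```text
time: 6.75
eef_pos: [0.4839, -0.2471, 0.2006]
eef_rot: [[0.015, 0.572, 0.82], [-1.0, 0.011, 0.011], [-0.003, -0.82, 0.573]]
wrist_force: [-0.3, 0.0, 0.5]
finger_gap: 0.0002
```

```bash
python3 - <<'E'
from plan import *
st()
rows([(box2w([-.070,0,.075]),RB_(40),8)])
E
```

```text
t 6.75 box mm [-75.0785   0.6744 200.5781] lean 34.93107374483159 F [-0.3482  0.0003  0.4968] gap 0.000249142412590998
q [ 53.4578 -15.7779 -10.8875 124.7149 -35.4232  49.3816 -28.4777]
[[0.0, 0.013, -0.008, 0.011, -0.0, -0.0],
[0.0, 0.026, -0.017, 0.022, -0.001, -0.0],
[0.0, 0.04, -0.025, 0.033, -0.001, -0.0],
[0.001, 0.053, -0.034, 0.044, -0.002, -0.0],
[0.001, 0.066, -0.042, 0.055, -0.002, -0.001],
[0.001, 0.079, -0.051, 0.066, -0.003, -0.001],
[0.001, 0.093, -0.059, 0.077, -0.003, -0.001],
[0.001, 0.106, -0.068, 0.088, -0.004, -0.001]]
```

Request:
step_arm --commands '[[[0,0.013,-0.008,0.011,0,0],[0,0.026,-0.017,0.022,0,0],[0,0.04,-0.025,0.033,0,0],[0.001,0.053,-0.034,0.044,-0.002,0],[0.001,0.066,-0.042,0.055,-0.002,0],[0.001,0.079,-0.051,0.066,-0.003,0],[0.001,0.093,-0.059,0.077,-0.003,0],[0.001,0.106,-0.068,0.088,-0.004,0]]]'

```text
time: 7.55
eef_pos: [0.4898, -0.2466, 0.0747]
eef_rot: [[0.021, 0.642, 0.766], [-1.0, 0.014, 0.016], [-0.0, -0.766, 0.643]]
wrist_force: [-0.8, 0.7, 0.6]
finger_gap: 0.0007
```

```bash
python3 - <<'E'
from plan import *
st()
from look import snap
import cv2
p=snap('side','side2')
f=p['frame'][150:290,220:400]; cv2.imwrite('pics/side2c.png',cv2.resize(f[:,:,::-1],None,fx=4,fy=4,interpolation=cv2.INTER_CUBIC))
rows([(box2w([-.052,0,.063]),RB_(40),4)])
E
```

```text
t 7.55 box mm [-69.2307   1.0842  74.7288] lean 39.9887326966811 F [-0.7803  0.737   0.581 ] gap 0.0007487754957658058
q [ 48.7764  -6.1686  -5.4183 136.2467 -57.9187  32.8151   0.0012]
[[0.001, 0.005, 0.002, 0.001, 0.0, -0.001],
[0.001, 0.009, 0.005, 0.002, 0.0, -0.003],
[0.002, 0.014, 0.007, 0.003, 0.001, -0.004],
[0.003, 0.019, 0.009, 0.004, 0.001, -0.005]]
```

View pics/side2c.png

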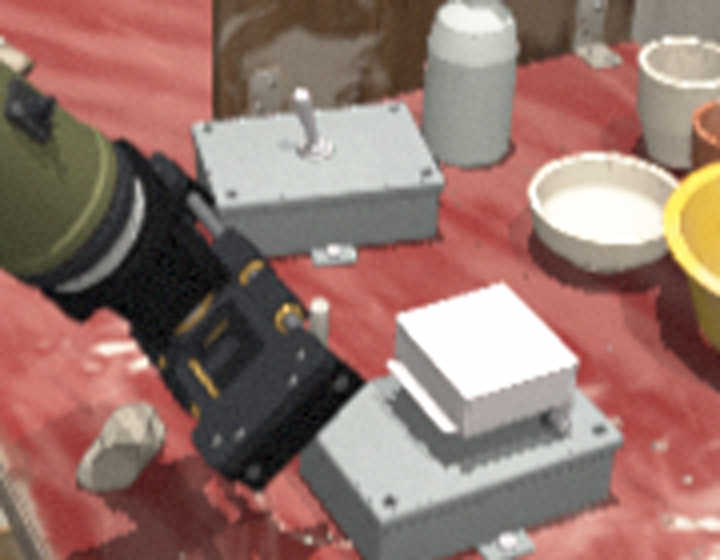

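Request:
step_arm --commands '[[[0.001,0.006,0.002,0,0,0],[0.002,0.012,0.004,0,0,0],[0.002,0.018,0.006,0,0,-0.003],[0.003,0.021,0.007,0,0,-0.005],[0.003,0.021,0.007,0,0,-0.005]]]'

```text
time: 8.1
eef_pos: [0.5073, -0.2477, 0.0598]
eef_rot: [[0.019, 0.64, 0.768], [-1.0, 0.012, 0.015], [0.001, -0.768, 0.64]]
wrist_force: [-0.8, -0.9, -0.3]
finger_gap: 0.0004
```

```bash
python3 - <<'E'
from plan import *
st()
rows([(box2w([-.027,0,.061]),RB_(40),6)])
E
```

```text
t 8.1 box mm [-51.6792  -0.3304  59.8491] lean 39.798981689958254 F [-0.7676 -0.9216 -0.2511] gap 0.0003760990772901344
q [ 47.7364  -2.7947  -6.5063 135.2776 -60.6318  29.9265   1.8039]
[[-0.0, 0.002, 0.003, 0.001, 0.0, -0.0],
[-0.0, 0.005, 0.007, 0.001, 0.0, -0.0],
[-0.0, 0.007, 0.01, 0.002, 0.001, -0.0],
[-0.0, 0.01, 0.013, 0.002, 0.001, -0.0],
[-0.0, 0.012, 0.016, 0.003, 0.001, -0.0],
[-0.0, 0.015, 0.02, 0.004, 0.001, -0.0]]
```

Request:
step_arm --commands '[[[0,0.002,0.003,0,0,0],[0,0.005,0.007,0,0,0],[0,0.007,0.01,0,0,0],[0,0.01,0.013,0,0,0],[0,0.012,0.016,0,0,0],[0,0.015,0.02,0,0,0],[0,0.015,0.02,0,0,0]]]'

```text
time: 8.8
eef_pos: [0.533, -0.2471, 0.0613]
eef_rot: [[0.019, 0.64, 0.768], [-1.0, 0.012, 0.015], [0.001, -0.768, 0.64]]
wrist_force: [0.1, 0.8, 0.3]
finger_gap: 0.0
```

```bash
python3 - <<'E'
from plan import *
st()
from look import snap
import cv2
p=snap('side','side3')
f=p['frame'][190:290,270:400]; cv2.imwrite('pics/side3c.png',cv2.resize(f[:,:,::-1],None,fx=6,fy=6,interpolation=cv2.INTER_CUBIC))
rows([(box2w([-.027,0,.084]),RB_(40),5)])
E
```

```text
t 8.8 box mm [-25.9923  -0.1574  61.3226] lean 39.81635948778158 F [0.1272 0.7709 0.2739] gap 4.1837587331579773e-05
q [ 46.395   -0.6194  -7.8758 132.9762 -60.1745  28.1405  -0.5974]
[[-0.0, -0.004, 0.003, 0.001, 0.0, -0.0],
[-0.0, -0.007, 0.006, 0.001, 0.001, -0.0],
[-0.0, -0.011, 0.008, 0.002, 0.001, -0.0],
[-0.0, -0.014, 0.011, 0.003, 0.001, -0.001],
[-0.0, -0.018, 0.014, 0.003, 0.002, -0.001]]
```

View pics/side3c.png

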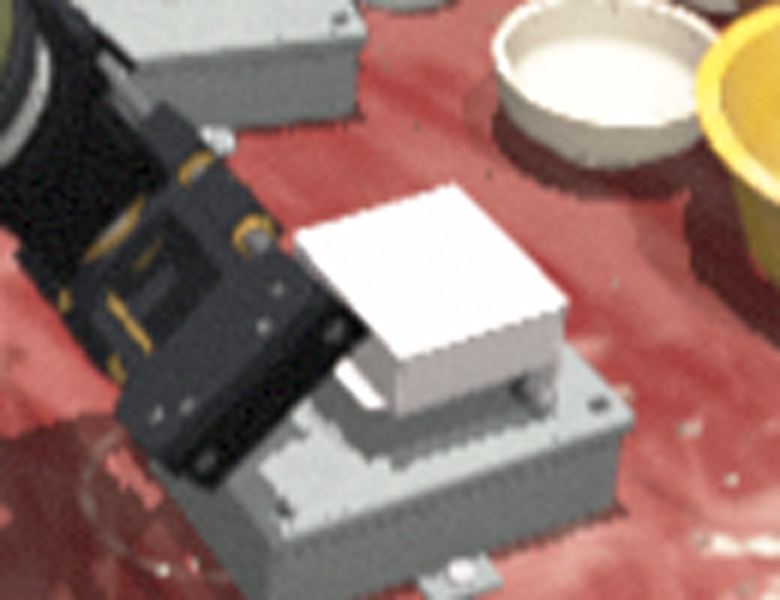

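The gripper hides the fingers. The guard is shut and there is no contact force, so I lift straight up.

Request:
step_arm --commands '[[[0,-0.003,0.002,0,0,0],[0,-0.006,0.005,0,0,0],[0,-0.01,0.008,0,0,0],[0,-0.013,0.011,0,0,0],[0,-0.017,0.014,0,0,0],[0,-0.017,0.014,0,0,0]]]'

```text
time: 9.45
eef_pos: [0.533, -0.2476, 0.0844]
eef_rot: [[0.019, 0.641, 0.767], [-1.0, 0.011, 0.016], [0.002, -0.767, 0.641]]
wrist_force: [-0.3, -0.4, -0.1]
finger_gap: 0.0006
```

```bash
python3 - <<'E'
from plan import *
st()
from look import snap
import cv2
p=snap('side','side4')
f=p['frame'][190:290,270:400]; cv2.imwrite('pics/side4c.png',cv2.resize(f[:,:,::-1],None,fx=6,fy=6,interpolation=cv2.INTER_CUBIC))
rows([(box2w([-.019,0,.082]),RB_(40),3)])
E
```

```text
t 9.45 box mm [-26.0367  -0.6654  84.4422] lean 39.87938824045908 F [-0.2766 -0.3942 -0.1098] gap 0.0006466824350924323
q [ 46.6459  -3.1317  -7.9569 132.0155 -55.5576  30.2163  -6.05  ]
[[-0.0, 0.002, 0.001, 0.001, 0.001, 0.0],
[-0.0, 0.004, 0.003, 0.002, 0.002, 0.0],
[-0.0, 0.006, 0.004, 0.003, 0.002, 0.0]]
```

View pics/side4c.png

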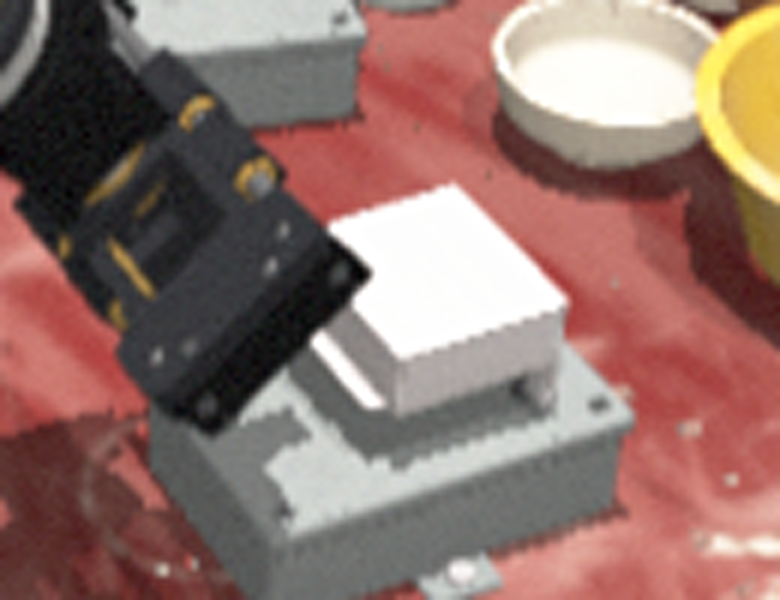

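```bash
python3 - <<'E'
from look import snap
from plan import *
import cv2
p=snap('top','top4')
f=p['frame'][140:260,270:410]; cv2.imwrite('pics/top4c.png',cv2.resize(f[:,:,::-1],None,fx=5,fy=5,interpolation=cv2.INTER_CUBIC))
s=sensors.sense();R=np.array(s['eef_rot'])
for c in ['top','side']:
  q=np.load(c+'_cal.npz');E=np.linalg.inv(q['extrinsics'])
  for nm,w in [('tcp',np.array(s['eef_pos'])),('tcp+70back',np.array(s['eef_pos'])-.07*R[:,1]),('lip',box2w([-.029,0,.078])),('lipL',box2w([-.029,.032,.078])),('lipR',box2w([-.029,-.032,.078]))]:
    v=E[:3,:3]@w+E[:3,3]
    u=cv2.projectPoints(np.array([[v[0],-v[1],-v[2]]]),np.zeros(3),np.zeros(3),q['intrinsics'],q['distortion'])[0].ravel()
    print(c,nm,u, (u-[270,140])*5 if c=='top' else (u-[270,190])*6)
E
```

```text
top tcp [337.6011 209.1261] [338.0054 345.6305]
top tcp+70back [342.639  225.6922] [363.1952 428.4609]
top lip [337.2148 210.5352] [336.0738 352.676 ]
top lipL [323.7138 211.1404] [268.5692 355.7022]
top lipR [350.6819 209.9313] [403.4093 349.6565]
side tcp [324.5304 246.0113] [327.1822 336.0678]
side tcp+70back [306.9715 231.9524] [221.8291 251.7143]
side lip [323.3181 248.2037] [319.9086 349.2222]
side lipL [316.1819 239.7721] [277.0913 298.6324]
side lipR [330.7902 257.0324] [364.7411 402.1943]
```

View pics/top4c.png

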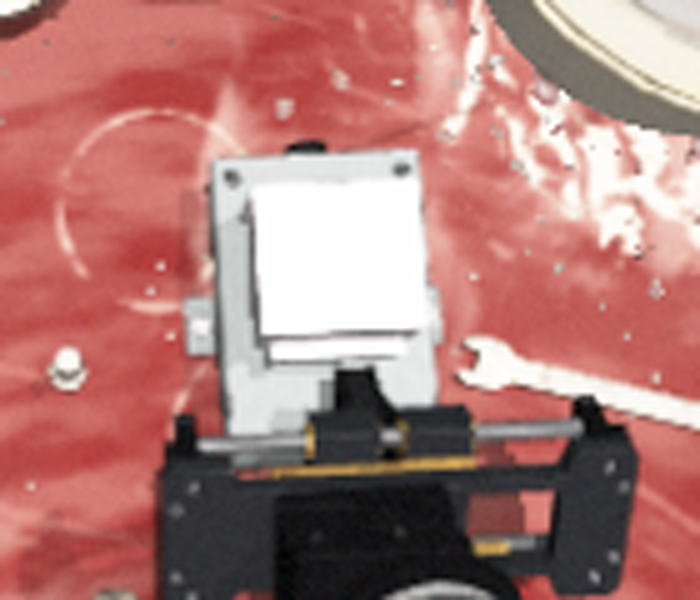

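```bash
cat >> plan.py <<'E'
import cv2
def proj(c,w):
    q=np.load(''+c+'_cal.npz');E=np.linalg.inv(q['extrinsics']); v=E[:3,:3]@w+E[:3,3]
    return cv2.projectPoints(np.array([[v[0],-v[1],-v[2]]]),np.zeros(3),np.zeros(3),q['intrinsics'],q['distortion'])[0].ravel()
E
python3 - <<'E'
from plan import *
s=sensors.sense();R=np.array(s['eef_rot']);p=np.array(s['eef_pos'])
for b in [0,.02,.035,.05,.07]:
  for n in [-.0095,0,.0095]:
    w=p-b*R[:,1]+n*R[:,2]; print(b,n,(proj('top',w)-[270,140])*5,(proj('side',w)-[270,190])*6)
for x in [-.095,.095]:
  for n in [0,.037]:
    w=p-.07*R[:,1]+n*R[:,2]+x*R[:,0]; print('body',x,n,(proj('top',w)-[270,140])*5,(proj('side',w)-[270,190])*6)
E
```

```text
0 -0.0095 [337.1408 362.7993] [308.7067 354.6845]
0 0 [338.0054 345.6305] [327.1822 336.0678]
0 0.0095 [338.8761 328.2688] [345.6891 317.417 ]
0.02 -0.0095 [343.9386 385.5233] [279.3914 331.6583]
0.02 0 [344.8633 368.1518] [298.0872 312.7727]
0.02 0.0095 [345.795  350.5806] [316.8154 293.8522]
0.035 -0.0095 [349.2064 403.1483] [256.8857 313.9802]
0.035 0 [350.1791 385.6237] [275.75  294.888]
0.035 0.0095 [351.1593 367.894 ] [294.6475 275.7601]
0.05 -0.0095 [354.6263 421.2959] [233.9201 295.9406]
0.05 0 [355.6495 403.6175] [252.9559 276.6372]
0.05 0.0095 [356.6808 385.7283] [272.0255 257.2976]
0.07 -0.0095 [362.1005 446.3455] [202.5603 271.3063]
0.07 0 [363.1952 428.4609] [221.8291 251.7143]
0.07 0.0095 [364.299  410.3578] [241.133  232.0851]
body -0.095 0 [146.9874 438.7274] [100.5179 108.0061]
body -0.095 0.037 [146.1487 367.0653] [170.3873  36.0557]
body 0.095 0 [577.5742 418.1261] [361.9709 417.7357]
body 0.095 0.037 [586.9877 346.3878] [443.7726 335.7462]
```

```bash
python3 - <<'E'
import cv2
f=cv2.imread('pics/top4.png')[190:240,310:370]
cv2.imwrite('pics/top4d.png',cv2.resize(f,None,fx=12,fy=12,interpolation=cv2.INTER_CUBIC))
E
```

View pics/top4d.png

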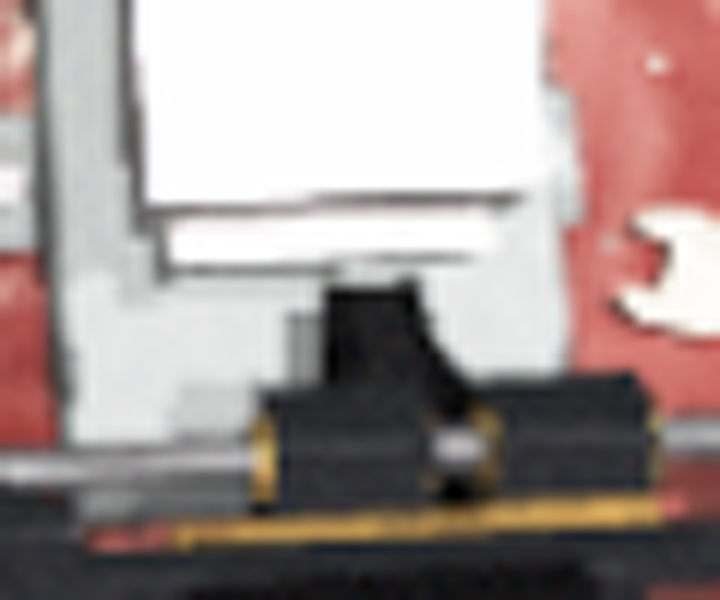

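The guard did not lift. In the top view the fingertip (dark end near px (341,213)) sits just in front of the lip edge (px y≈212), so it came up short. I'm backing off to see the tip against the cover and measure the offset.

Request:
step_arm --commands '[[[0,-0.013,-0.011,0,0,0],[0,-0.026,-0.022,0,0,0],[0,-0.026,-0.022,0,0,0]]]'

```text
time: 9.85
eef_pos: [0.4975, -0.2483, 0.0889]
eef_rot: [[0.017, 0.64, 0.768], [-1.0, 0.01, 0.014], [0.001, -0.768, 0.64]]
wrist_force: [-0.3, -0.2, 0.3]
finger_gap: 0.0006
```

```bash
python3 - <<'E'
from look import snap
from plan import *
st()
s=sensors.sense();R=np.array(s['eef_rot']);p=np.array(s['eef_pos'])
for c,(x0,y0) in [('top',(305,190)),('side',(285,205))]:
  q=snap(c,c+'5')
  f=np.ascontiguousarray(q['frame'][y0:y0+55,x0:x0+60,::-1]); f=cv2.resize(f,None,fx=10,fy=10,interpolation=cv2.INTER_CUBIC)
  cv2.imwrite(f'pics/{c}5c.png',f)
  def px(w): return tuple(int(v) for v in ((proj(c,w)-[x0,y0]+.5)*10))
  for n,col in [(0,(0,255,0)),(-.0095,(255,0,0)),(.0095,(0,255,255))]:
    for b in [0,.02,.035,.07]: cv2.circle(f,px(p-b*R[:,1]+n*R[:,2]),4,col,-1)
  for y in [-.032,.032]: cv2.circle(f,px(box2w([-.029,y,.078])),4,(255,0,255),-1)
  for yy in [-.038,.038]: cv2.circle(f,px(box2w([-.019,yy,.103])),4,(0,0,255),-1)
  cv2.imwrite(f'pics/{c}5o.png',f)
E
```

```text
t 9.85 box mm [-61.533   -0.747   88.9016] lean 39.78661874245 F [-0.3436 -0.1651  0.3362] gap 0.0006441685228303621
q [ 48.5085  -6.961   -6.0322 134.7605 -54.7934  33.4092  -4.4999]
```

View pics/top5o.png

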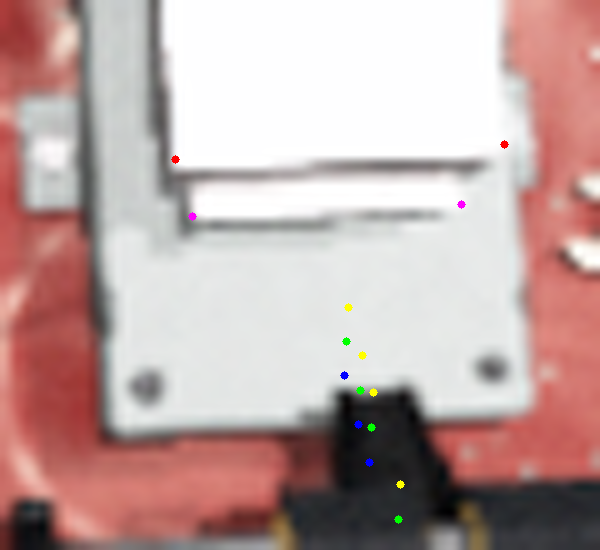

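View pics/side5o.png

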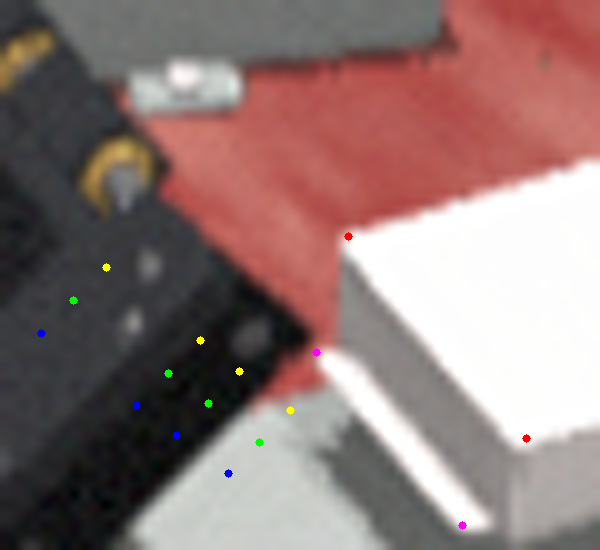

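View pics/top5c.png

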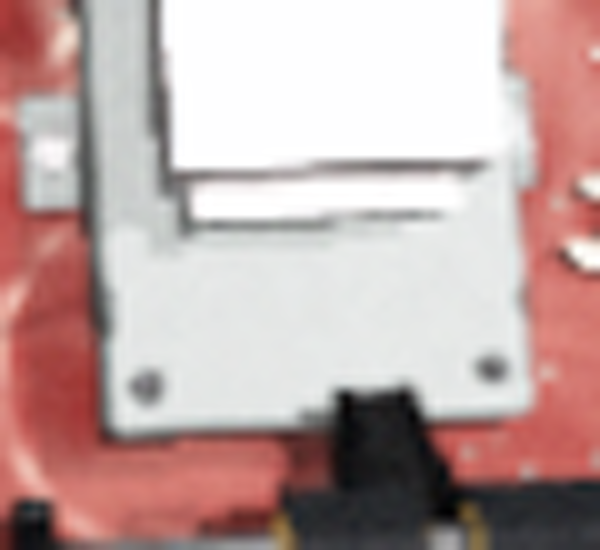

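```bash
python3 - <<'E'
from plan import *
p=np.array([.1626,.6294,.1877]);R=np.array([[.2501,0,-.9682],[.9682,.0001,.2501],[0.0001,-1,0]])
f=cv2.imread('pics/side0.png')[0:110,40:150]; f=cv2.resize(f,None,fx=5,fy=5,interpolation=cv2.INTER_CUBIC)
g=f.copy()
for x in (-.0435,0,.0435):
  for b in (0,.02,.07):
    u=proj('side',p-b*R[:,1]+x*R[:,0]);print(x,b,u)
    cv2.circle(f,tuple(int(v) for v in (u-[40,0]+.5)*5),4,(0,0,255),-1)
cv2.imwrite('pics/side0o.png',f)
f=cv2.imread('pics/side1.png')[80:230,200:350];f=cv2.resize(f,None,fx=4,fy=4,interpolation=cv2.INTER_CUBIC)
p=np.array([.4669,-.2294,.2325]);R=np.array([[-0.046,0.487,-0.872],[0.999,0.043,-0.029],[0.023,-0.872,-0.489]])
for b in (0,.02,.035,.07):
    for x in (-.015,.015):
      u=proj('side',p-b*R[:,1]+x*R[:,0]);print(b,u)
      cv2.circle(f,tuple(int(v) for v in (u-[200,80]+.5)*4),3,(0,0,255),-1)
cv2.imwrite('pics/side1o.png',f)
E
```

```text
-0.0435 0 [88.658  95.0264]
-0.0435 0.02 [87.1739 88.8559]
-0.0435 0.07 [83.3715 73.0127]
0 0 [90.866  89.9203]
0 0.02 [89.4352 83.8595]
0 0.07 [85.7718 68.3086]
0.0435 0 [92.9732 85.0512]
0.0435 0.02 [91.5925 79.0968]
0.0435 0.07 [88.0594 63.8289]
0 [298.3536 194.981 ]
0 [291.089  187.2229]
0.02 [294.1508 188.7721]
0.02 [286.8746 181.0424]
0.035 [290.9122 183.9879]
0.035 [283.6292 176.2833]
0.07 [283.0511 172.3763]
0.07 [275.7597 164.7445]
```

View pics/side0o.png

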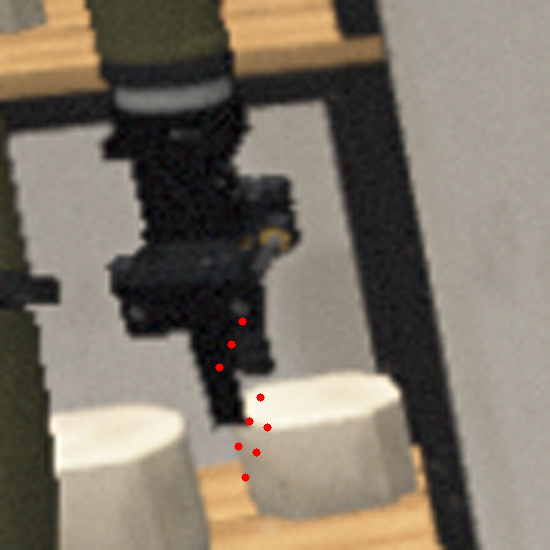

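View pics/side1o.png

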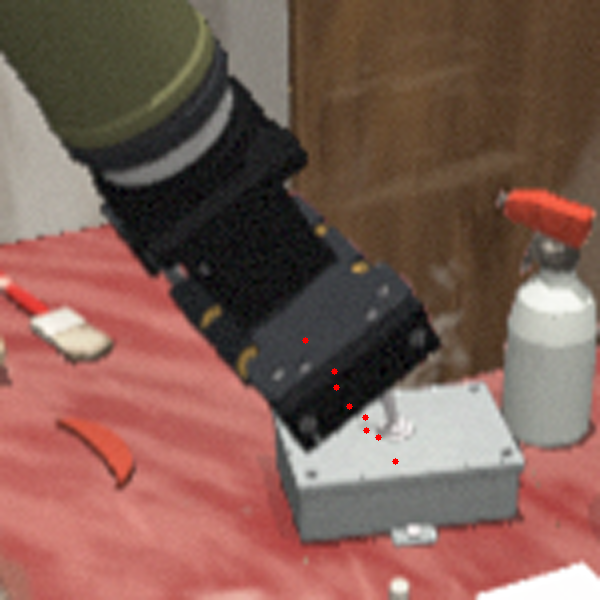

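The overlays agree with each other. In all views (start, side1, top5) the visible gripper sits about 30–35 mm further back along the tool axis than the reported TCP, while the box model fits both cameras. I'll confirm by touching the cover lightly in front of the lip.

Request:
step_arm --commands '[[[0,0.013,-0.002,0,0,0],[0,0.027,-0.004,0,0,0],[0,0.04,-0.006,0,0,0],[0,0.054,-0.009,0,0,0],[0,0.054,-0.009,0,0,0]]]'

```text
time: 10.45
eef_pos: [0.5271, -0.2459, 0.0402]
eef_rot: [[0.02, 0.639, 0.769], [-1.0, 0.014, 0.015], [-0.002, -0.769, 0.639]]
wrist_force: [-0.6, 0.3, -0.1]
finger_gap: 0.0007
```

```bash
cat >> plan.py <<'E'
def ov(tag,d=.033):
  from look import snap
  s=sensors.sense();R=np.array(s['eef_rot']);p=np.array(s['eef_pos'])-d*R[:,1]
  for c,(x0,y0) in [('top',(305,180)),('side',(285,195))]:
    q=snap(c,c+tag)
    f=np.ascontiguousarray(q['frame'][y0:y0+60,x0:x0+70,::-1]); f=cv2.resize(f,None,fx=8,fy=8,interpolation=cv2.INTER_CUBIC)
    for n in (-.0095,.0095):
      for x in (-.015,.015): cv2.circle(f,tuple(int(v) for v in ((proj(c,p+n*R[:,2]+x*R[:,0])-[x0,y0]+.5)*8)),3,(0,255,0),-1)
    for y in [-.032,.032]: cv2.circle(f,tuple(int(v) for v in ((proj(c,box2w([-.029,y,.078]))-[x0,y0]+.5)*8)),3,(255,0,255),-1)
    cv2.imwrite(f'pics/{c}{tag}o.png',f)
E
python3 - <<'E'
from plan import *
st(); ov('6')
E
```

```text
t 10.45 box mm [-31.9225   1.1435  40.1667] lean 39.70225907340048 F [-0.6233  0.3351 -0.1455] gap 0.0007273400866187121
q [ 46.0724   1.2946  -7.1388 134.2595 -64.9843  26.9226   5.3699]
```

View pics/top6o.png

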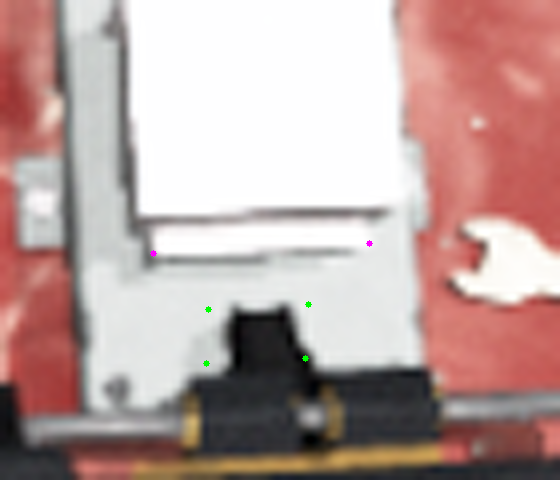

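View pics/side6o.png

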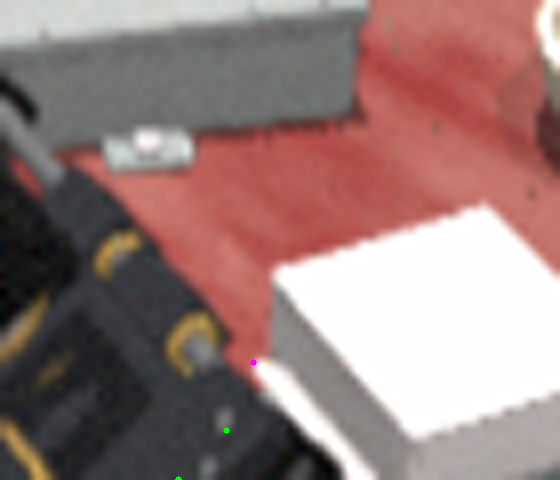

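Reported TCP z = 40 mm is "inside" the box (cover at 50 mm) with no force, which confirms the offset. Now probing down slowly.

Request:
step_arm --commands '[[[0,0.002,-0.002,0,0,0],[0,0.004,-0.003,0,0,0],[0,0.005,-0.004,0,0,0],[0,0.005,-0.004,0,0,0]]]'

```text
time: 10.95
eef_pos: [0.527, -0.2471, 0.0354]
eef_rot: [[0.019, 0.64, 0.768], [-1.0, 0.012, 0.015], [0.0, -0.768, 0.64]]
wrist_force: [-1.2, -0.2, -0.0]
finger_gap: 0.0
```

Request:
step_arm --commands '[[[0,0.001,-0.001,0,0,0],[0,0.002,-0.001,0,0,0],[0,0.002,-0.001,0,0,0]]]'

```text
time: 11.25
eef_pos: [0.5275, -0.2471, 0.0332]
eef_rot: [[0.019, 0.64, 0.768], [-1.0, 0.012, 0.015], [0.0, -0.768, 0.64]]
wrist_force: [0.4, -0.1, -0.6]
finger_gap: 0.0002
```

Request:
step_arm --commands '[[[0,0.001,-0.001,0,0,0],[0,0.002,-0.001,0,0,0],[0,0.002,-0.001,0,0,0]]]'

```text
time: 11.55
eef_pos: [0.528, -0.247, 0.0308]
eef_rot: [[0.019, 0.64, 0.768], [-1.0, 0.012, 0.015], [-0.0, -0.768, 0.64]]
wrist_force: [0.1, -0.5, 0.4]
finger_gap: 0.0007
```

Request:
step_arm --commands '[[[0,0.001,-0.001,0,0,0],[0,0.002,-0.001,0,0,0],[0,0.002,-0.001,0,0,0]]]'

```text
time: 11.85
eef_pos: [0.5289, -0.2473, 0.0295]
eef_rot: [[0.019, 0.641, 0.767], [-1.0, 0.012, 0.015], [-0.0, -0.768, 0.641]]
wrist_force: [-5.8, 1.0, 7.3]
finger_gap: 0.0003
```

Request:
step_arm --commands '[[[0,-0.004,0.003,0,0,0],[0,-0.001,0.007,0,0,0],[0,0.003,0.011,0,0,0],[0,0.006,0.015,0,0,0],[0,0.009,0.019,0,0,0],[0,0.012,0.022,0,0,0],[0,0.012,0.022,0,0,0]]]'

```text
time: 12.55
eef_pos: [0.5539, -0.2465, 0.0341]
eef_rot: [[0.02, 0.641, 0.768], [-1.0, 0.013, 0.015], [-0.0, -0.768, 0.641]]
wrist_force: [-0.1, -0.3, -0.5]
finger_gap: 0.0005
```

```bash
python3 - <<'E'
from plan import *
st(); ov('7',.034)
E
```

```text
t 12.55 box mm [-5.145   0.1109 34.0661] lean 39.84154505560713 F [-0.139  -0.2756 -0.4576] gap 0.0005438066437616228
q [ 44.6405   4.4314  -8.2544 132.0231 -66.6976  24.579    5.5693]
```

View pics/top7o.png

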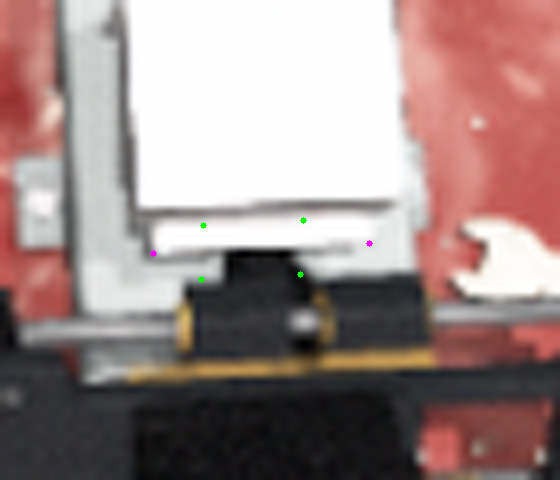

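The finger is now under the lip (dark tip ends at the lip edge, px ~(262,250) in the overlay). Lifting.

Request:
step_arm --commands '[[[0,-0.002,0.004,0,0,0],[0,-0.006,0.007,0,0,0],[0,-0.01,0.01,0,0,0],[0,-0.014,0.014,0,0,0],[0,-0.017,0.017,0,0,0],[0,-0.017,0.017,0,0,0]]]'

```text
time: 13.25
eef_pos: [0.5561, -0.2469, 0.0592]
eef_rot: [[0.02, 0.641, 0.767], [-1.0, 0.012, 0.015], [0.001, -0.767, 0.642]]
wrist_force: [-0.5, 0.0, -0.5]
finger_gap: 0.0006
```

```bash
python3 - <<'E'
from plan import *
st(); ov('8',.034)
E
```

```text
t 13.25 box mm [-2.9437 -0.3038 59.172 ] lean 39.910683781717665 F [-0.4658  0.01   -0.5365] gap 0.0005806240984685323
q [ 44.1588   1.7164  -7.835  131.0164 -60.4704  26.3735  -1.7133]
```

View pics/top8o.png

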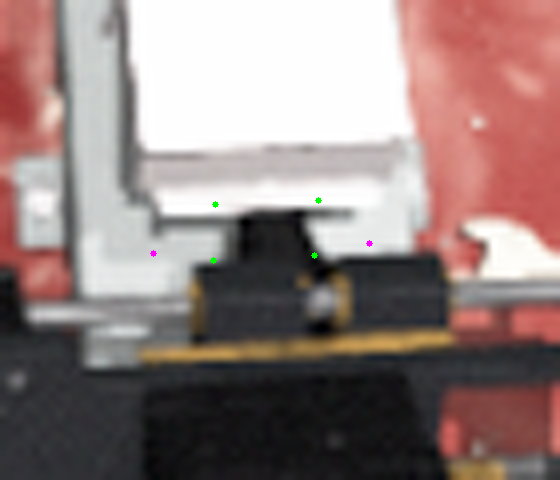

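View pics/side8o.png

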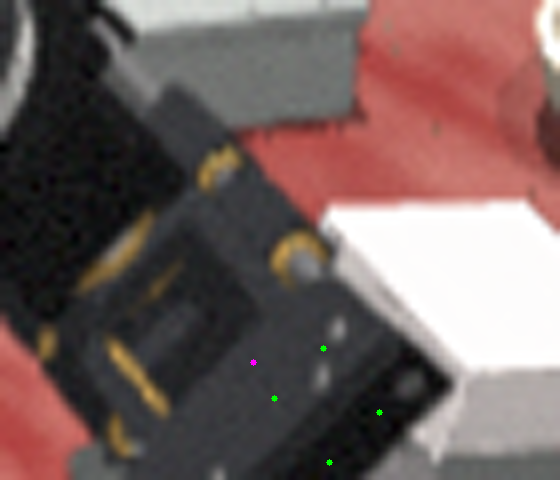

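The guard is up: its front wall is now visible in the top view and the lip sits on the finger. Now easing forward and dwelling before the push.

Request:
step_arm --commands '[[[0,0.002,0.002,0,0,0],[0,0.003,0.003,0,0,0],[0,0.005,0.005,0,0,0],[0,0.005,0.005,0,0,0],[0,0.005,0.005,0,0,0]]]'

```text
time: 13.85
eef_pos: [0.5627, -0.2466, 0.0574]
eef_rot: [[0.019, 0.641, 0.768], [-1.0, 0.012, 0.015], [-0.0, -0.768, 0.641]]
wrist_force: [-1.2, -0.9, -1.0]
finger_gap: 0.0007
```

```bash
python3 - <<'E'
from plan import *
st()
E
```

```text
t 13.85 box mm [ 3.7109 -0.1272 57.4435] lean 39.84505914484525 F [-1.2218 -0.9418 -0.9869] gap 0.0007382135476565223
q [ 43.7899   2.5155  -8.1247 130.4051 -60.4354  25.8191  -2.1577]
```

Request:
step_arm --commands '[[[0,0.002,0.002,0,0,0],[0,0.004,0.005,0,0,0],[0,0.006,0.008,0,0,0],[0,0.008,0.01,0,0,0],[0,0.01,0.012,0,0,0],[0,0.01,0.012,0,0,0]]]'

```text
time: 14.45
eef_pos: [0.5784, -0.2463, 0.0574]
eef_rot: [[0.019, 0.64, 0.768], [-1.0, 0.012, 0.015], [-0.0, -0.768, 0.641]]
wrist_force: [-4.9, 0.3, 2.8]
finger_gap: 0.0006
```

```bash
python3 - <<'E'
from plan import *
st(); ov('9',.034)
E
```

```text
t 14.45 box mm [19.4012 -0.1471 57.3667] lean 39.8349192428893 F [-4.922   0.2521  2.7635] gap 0.0005872754030931253
q [ 42.9247   3.9637  -8.6581 128.8748 -59.7706  24.8486  -3.7352]
```

View pics/top9o.png

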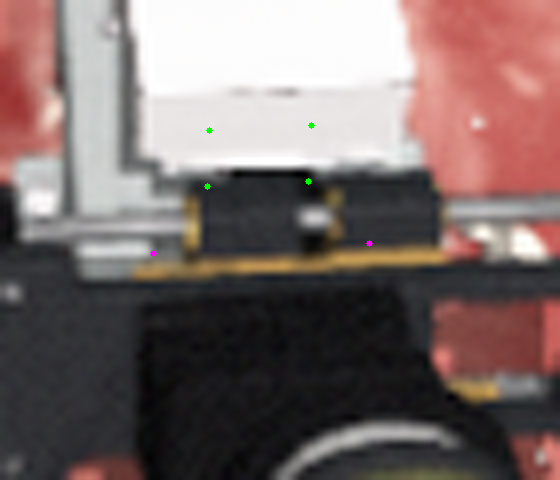

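View pics/side9o.png

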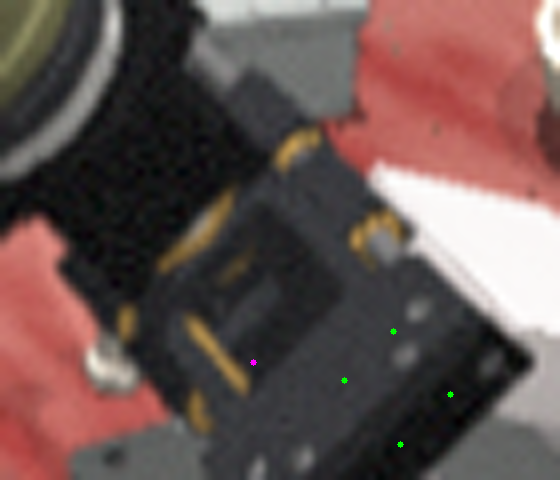

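Request:
step_arm --commands '[[[0,0.001,0.001,0,0,0],[0,0.001,0.002,0,0,0],[0,0.001,0.002,0,0,0]]]'

```text
time: 14.85
eef_pos: [0.5792, -0.2464, 0.0572]
eef_rot: [[0.019, 0.639, 0.769], [-1.0, 0.013, 0.014], [-0.001, -0.769, 0.639]]
wrist_force: [-12.8, 0.5, 6.9]
finger_gap: 0.0003
```

Hard stop reached: only 0.8 mm of 2 mm gained, with −13 N in x and +7 N in z. The force direction points to the toggle stop rather than a guard jam. Drawing back along the same path.

Request:
step_arm --commands '[[[0,-0.004,-0.004,0,0,0],[0,-0.008,-0.009,0,0,0],[0,-0.012,-0.013,0,0,0],[0,-0.016,-0.018,0,0,0],[0,-0.01,-0.023,0,0,0],[0,-0.004,-0.028,0,0,0],[0,0.001,-0.032,0,0,0],[0,-0.006,-0.04,0,0,0],[0,-0.012,-0.048,0,0,0],[0,-0.018,-0.055,0,0,0],[0,-0.024,-0.063,0,0,0],[0,-0.024,-0.063,0,0,0]]]'

```text
time: 16.05
eef_pos: [0.5139, -0.2482, 0.0354]
eef_rot: [[0.017, 0.639, 0.769], [-1.0, 0.011, 0.013], [-0.0, -0.769, 0.639]]
wrist_force: [0.1, -0.1, 0.4]
finger_gap: 0.0001
```

```bash
python3 - <<'E'
from plan import *
st(); ov('10',.034)
E
```

```text
t 16.05 box mm [-45.1412  -0.8727  35.3781] lean 39.74583399248872 F [ 0.0663 -0.1027  0.3725] gap 6.0120917137985986e-05
q [ 46.8674   0.8064  -6.4361 135.557  -66.4118  27.4151   7.9893]
```

View pics/top10o.png

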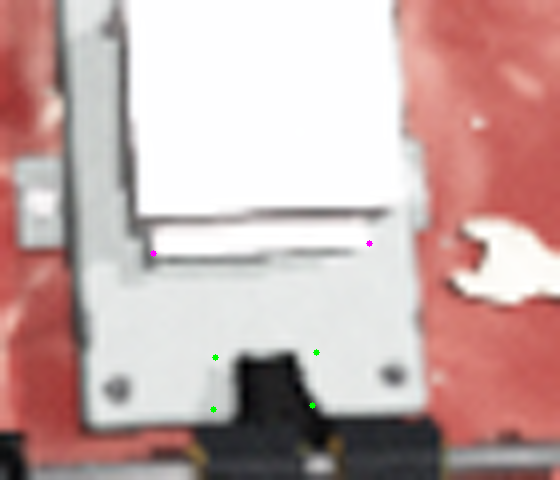

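View pics/side10o.png

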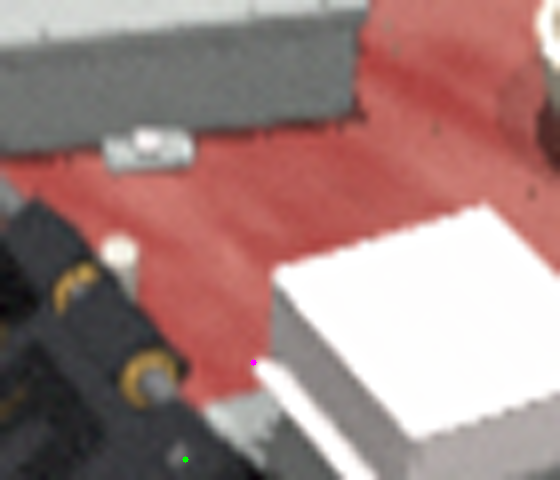

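```bash
python3 - <<'E'
from plan import *
print('shut rows lip/topedge seen in top10: lip',180+255/8,'top',180+212/8)
def rot(x,z,th):
    dx,dz=x-45,z-58; c,s=np.cos(th),np.sin(th)
    return 45+dx*c+dz*s, 58-dx*s+dz*c
tip=np.array([19.8-.64*34,57.3+.768*34]);print('tip',tip,'corner',tip+9.5*np.array([.768,.64]))
for th in [0,.2,.25,.3,.35,.4,.45,.5,.55,.6]:
    l=rot(-29,78,th);t=rot(-19,103,th)
    d=np.array(l)-tip; s=-d[0]*.64+d[1]*.768;n=d[0]*.768+d[1]*.64
    pl=proj('top',box2w([l[0]/1e3,0,l[1]/1e3]));pt=proj('top',box2w([t[0]/1e3,0,t[1]/1e3]))
    print(th,'lip',np.round(l,1),'s',round(s,1),'n',round(n,1),'row',round((pl[1]-180+.5)*8),'toprow',round((pt[1]-180+.5)*8), 'side top corner',np.round((proj('side',box2w([t[0]/1e3,.038,t[1]/1e3]))-[285,195]+.5)*8))
E
```

```text
shut rows lip/topedge seen in top10: lip 211.875 top 206.5
tip [-1.96  83.412] corner [ 5.336 89.492]
0 lip [-29.  78.] s 13.1 n -24.2 row 248 toprow 201 side top corner [279. 269.]
0.2 lip [-23.6  92.3] s 20.6 n -10.9 row 223 toprow 159 side top corner [313. 225.]
0.25 lip [-21.8  95.7] s 22.1 n -7.3 row 215 toprow 148 side top corner [323. 215.]
0.3 lip [-19.8  99. ] s 23.4 n -3.7 row 206 toprow 135 side top corner [333. 205.]
0.35 lip [-17.7 102.2] s 24.4 n -0.1 row 197 toprow 123 side top corner [343. 195.]
0.4 lip [-15.4 105.2] s 25.3 n 3.7 row 188 toprow 110 side top corner [354. 186.]
0.45 lip [-12.9 108.2] s 26.1 n 7.4 row 178 toprow 97 side top corner [365. 177.]
0.5 lip [-10.4 111. ] s 26.6 n 11.2 row 167 toprow 84 side top corner [377. 168.]
0.55 lip [ -7.6 113.7] s 26.9 n 15.0 row 156 toprow 70 side top corner [388. 160.]
0.6 lip [ -4.8 116.3] s 27.1 n 18.9 row 144 toprow 56 side top corner [400. 153.]
```

From the push pictures, the guard angle comes out at about 0.50 rad with the lip 27 mm from the finger end and on its face. So it wasn't a jam: the hard stop was the toggle's. Moving clear.

Request:
step_arm --commands '[[[0,-0.025,0.015,0,0,0],[0,-0.05,0.03,0,0,0],[0,-0.075,0.045,0,0,0],[0,-0.09,0.055,0,0,0],[0,-0.09,0.055,0,0,0],[0,-0.09,0.055,0,0,0]]]'

```text
time: 16.75
eef_pos: [0.5002, -0.2481, 0.1401]
eef_rot: [[0.019, 0.64, 0.768], [-1.0, 0.012, 0.015], [0.0, -0.768, 0.64]]
wrist_force: [0.3, -0.2, -0.8]
finger_gap: 0.0005
```

```bash
python3 - <<'E'
from look import *
from plan import *
st()
for c in ['top','side']:
    p=snap(c,c+'11')
    for t in ['guard_lip','bolt','clay','spanner','kidney','bare_station']:
        print(c,t,[(np.round(d['centre'],4).tolist(),round(d['conf'],2)) for d in spotter.mark_of(t,p)][:2])
E
```

```text
t 16.75 box mm [-58.8493  -0.5581 140.109 ] lean 39.80089679825889 F [ 0.3317 -0.183  -0.8108] gap 0.0005304504567442453
q [ 49.0075 -11.4763  -6.4455 131.5732 -47.3724  38.6686 -14.0738]
top guard_lip [([0.5271, -0.2453, 0.0783], 0.74)]
top bolt [([0.5387, -0.1175, -0.0009], 0.61)]
top clay [([0.4008, -0.15, -0.001], 0.83), ([0.6059, 0.0339, 0.0], 0.2)]
top spanner [([0.5106, -0.4071, 0.0023], 0.98)]
top kidney [([0.4419, 0.1647, -0.0014], 0.47)]
top bare_station [([0.6069, 0.033, 0.0036], 0.85)]
side guard_lip [([0.5283, -0.2492, 0.0733], 0.66)]
side bolt [([0.5355, -0.1189, -0.0008], 0.44)]
side clay [([0.3998, -0.1493, 0.0009], 0.66)]
side spanner [([0.5131, -0.4036, -0.0006], 0.94)]
side kidney [([0.4424, 0.1579, 0.0025], 0.44)]
side bare_station [([0.612, 0.0315, -0.0021], 0.97)]
```

View pics/side11.png

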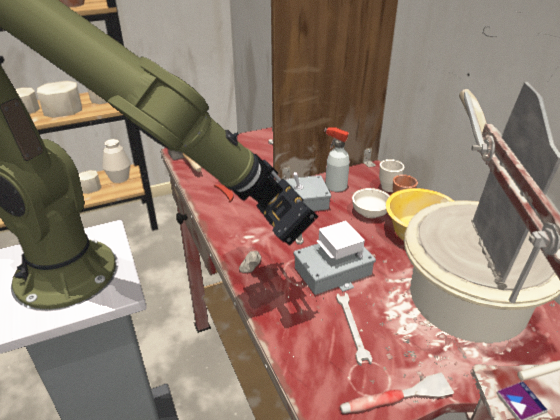

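The guard is shut (hood at px (340,240)), the arm is clear, and the small things are where they were.

```bash
python3 -c "
from cell import r
print(r.finish_job())"
```

```text
the job is handed in; nothing more can be done
None
```

I lifted the guard by its lip with closed fingertips, pushed the toggle beneath it to its far stop, drew back so the guard dropped shut, moved clear and handed the job in. The clock read about 17 s of the 35 s allowed. No verdict was given.

**What failed or disagreed**
- **First lift:** it missed the lip. The pictures showed the fingers ending about 34 mm short of the reported TCP along the tool axis. A light touch on the box's cover, with about 9 N of contact, confirmed it: reported height 30 mm where about 56 mm was expected. I corrected for that offset, and the second lift worked.
- **Turn of the gripper:** I also spent about 2.5 s turning the gripper half round, because the last joint was heading for its limit.

**Checks**
- **Guard lifted, toggle off:** the pictures put the guard at about 0.26 rad before the finger reached the toggle.
- **Toggle pushed over:** the guard was at about 0.5 rad, riding on the fingers with the lip about 27 mm from their end, so it was not jammed. The push ended on a hard stop at about 13 N, roughly where the toggle's stop was expected.
- **Final state:** the guard lip is back at its shut position in both cameras and the wrist force is near zero. Bolt, clay, spanner and kidney are within about 5 mm of where they started, which is as close as the detections can tell.
- **Not seen directly:** the toggle is hidden under the shut guard, so "on" rests on the hard stop and the geometry. The bare toggle was never approached, but I did not measure its angle.

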